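# Lower the loading head to the last clear notch and lock its pawl

### The arm

A 6-joint arm with a two-finger parallel gripper is mounted at the origin on the work surface. World frame = base frame: x ahead of the robot, y to its left, z up, the work surface at z = 0. Lengths are in m, angles in rad, forces in N, time in s.
With the tool pointing down it reaches from about 0.325 to 0.775 m from the base axis. Payload 5.5 kg.
Tool frame: the origin (TCP) lies at the very end of the fingers, on their centre line; the grasp point (between the pads) lies behind it (robot.pinch_z is the z of the grasp point in the tool frame, in m); z points along the fingers, x is the direction in which the jaws open and shut, and the axes are right-handed (so a half turn about z gives the same grasp; the last joint's range is limited). The gripper opens to 85 mm and grips with 20 to 120 N. Pads are 22 mm wide; open, the fingers measure 114 mm over their backs; the gripper's body (76 mm by 85 mm) begins 54 mm behind the grasp point. The pads swing forward as they close: fully open they stand 13 mm farther back than shut.
Start: joints at [-1.192, 0.091, 1.231, -0, 1.82, -0.057], TCP at [0.253, -0.544, 0.231] pointing down, gripper open.
Joint ranges: [-2.87, 2.87], [-0.86, 2.18], [0.17, 2.46], [-1.51, 4.65], [0.06, 2.69], [-2.65, 2.65]. Speed limits (rad/s): [2.57, 2.57, 3.01, 3.14, 3.14, 3.14].

### API

Orientations are given as a unit quaternion [w, x, y, z].
In Python, from cell import robot gives the robot as it stands.
- The arm moves only by the tool apply_moves, never from a script. Its argument "steps" is a list of rows, each a list of 2 entries, a list of its own where there are three numbers: the shift along the tool's x, y, z in units of 0.03 m (1.0 is 0.03 m), then the turn about the tool's z in units of 4 degrees (1.0 is 4 degrees). In form: [[[tx, ty, tz], yaw], ...]. A call has 1 to 20 rows; each row shifts and turns the commanded pose from where the row before left it, along the tool's axes as they then stand; what a row does not reach is not made up. A row lasts 1/12 s, in which the tool goes at most 41.7 mm and 7.16 degrees, less where a joint would pass 70% of its speed; a pose out of reach is approached as far as the arm can. A call with a number of a shift or a turn outside -1 to 1 is refused whole. A call with a gripper value outside its range is refused whole. "hand" is the closure, from -1 (fully open) to 1 (shut), set as the call begins (left out, the last holds). The fingers move at their own pace and stop on an object; "newtons" is the grip in N (left out, the last holds). Time passes only in rows, so rows that do not move let the fingers close. It gives the time, the measured TCP pose, the force and the opening at its end, in the units of the state.
- robot.read_state(): the state, without advancing time (a new reading comes with each control period).
- robot.get_image(name): name is "scene" or "top"; returns a dict with "pixels" (420x560x3 uint8, red, green, blue), "range_z" (420x560 float32, m along the optical axis (not along the pixel's ray), 0 where there is no reading), "fx", "fy", "cx", "cy" (pixels), "camera_from_world" (4x4, takes a point from world to camera coordinates). Camera axes: x right, y up, looking along -z (the intrinsics and any distortion apply to the point x, -y, -z); pixel columns grow to the right and rows downward; lengths in m; the calibration is good to about 2 mm. A picture is of the moment at which its call begins.
- robot.job_done(): hands the job in, once; it reports no verdict.
The state is a dict: "clock": time; "joint_pos": joint angles; "joint_velocities": joint speeds; "joint_torque": joint torques, N m; "eef_pos": TCP position; "tool_rot": TCP orientation; "force": force on the tool from outside, world axes, zero at the start; "ft_torque": the same for the moment, N m; "width": finger opening in m.
Only numpy, scipy, OpenCV 4.12 (cv2) and the standard library are available. Lean on these libraries where they do the work, as an engineer would, in place of code of your own. Each camera call takes 0.05 s, during which the arm holds its last target.

### The job

The loading head of the white bench stand hangs on a ratchet: press down the tail of the pawl to lift its nose clear of the toothed wheel, let the drum turn back by itself so that the head sinks, and let the tail go so that the pawl drops home in the lowest notch at which the platen still hangs clear of the sample right below it; the platen must never touch a sample. Then slide the keeper bolt fully in under the tail, so that the pawl cannot be lifted. Press pawl and bolt gently, always under 15 N, and leave the samples and everything else on the bench where they stand.

Things in the scene. Friction and masses are not known exactly. Their poses are not given: they have to be found in the camera images.
- tester: White loading stand, fixed: base 260 x 330 mm, its top 45 mm above the origin; column 90 mm wide; no part is higher than 310 mm. Origin under the middle of the base, 0 to 6 mm above the bench (feet). Axes: z up; x along the drum's shaft from column to drum, about away from the robot; y from the sample table towards the pawl's tail and bolt.
- drum (a joint): Turn (rad) of the black drum and the steel ratchet wheel behind it (12 saw teeth 9 mm deep, 110 mm across); 0 at the start, grows as it turns back. A notch is 0.5236 rad and lets the head down 9.0 mm. With the pawl clear the head's weight turns it, damped, at 0.19 to 0.32 rad/s (1.6 to 2.8 s a notch). A pawl let go between notches rides on the tooth's back and catches at the next one.
- pawl (a joint): Lift (rad) of the dark steel pawl over the wheel: 0 fully home between two teeth, 0.07 to 0.11 (each stand is set differently) just clear of the tips, and barely more on the stiff rubber buffer under the tail. A weak spring drops it. Its pin is 62 mm from the pad's middle. Pressing the pad takes 5 to 11 N until the nose is clear, falls to 2 to 4 N and rises steeply on the buffer; over 15 N strains the pin.
- pawl_pad (a point): Middle of the upper face of the ribbed thumb pad on the pawl's tail, 30 mm (stand's x) x 28 mm (y), 5 mm thick, level when the pawl is home, nothing above it. Pressed straight down by 4.5 to 7 mm, as this stand happens to be set, it lifts the nose clear, and half a millimetre further it sits on the buffer: go by feel.
- bolt (a joint): Slide of the steel keeper bolt (m): 0 to 0.004 at the start (drawn back), 0.022 fully in against a hard stop. It moves along the stand's -x, needs about 2 N and stays where it is left. Its tongue (18 mm wide, 7 mm thick) passes under the thumb pad with 1.4 to 3.6 mm of room, only if the pawl is fully home.
- bolt_pin (a point): Upright round pin on the bolt, 10 mm across with a 13 mm ball on top; this point is on its axis, 19 mm above the tongue and 19 mm below the top of the ball. The pin stands 62 mm from the pad's middle along the stand's +x when drawn back. Push it from its +x side with closed fingers or take it from above.
- platen (a point): Middle of the underside of the platen (a steel disc 30 mm across at the foot of the head's spindle). At the start it hangs 52 mm above the black sample table.
- sample_low_top (a point): Middle of the upper face of the low sample, a steel disc 26 mm across and 12 mm high. The three samples stand upright on the black sample table (140 mm across, 73 mm above the stand's origin), one of them right below the platen, the other two 87 mm away; which one it is changes.
- sample_mid_top (a point): Middle of the upper face of the middle sample, an aluminium cylinder 26 mm across and 21 mm high.
- sample_tall_top (a point): Middle of the upper face of the tall sample, a white ceramic cylinder 26 mm across and 30 mm high.
- weight_mid (a point): Bystander: steel weight with a knob, 38 mm across, 58 mm high; middle.
- bottle_mid (a point): Bystander: white bottle, 56 mm across, 130 mm high; middle.
- dish_mid (a point): Bystander: shallow glass dish, 90 mm across, 16 mm high; middle.
- loupe_mid (a point): Bystander: black loupe, 34 mm across, 32 mm high, standing on the front of the stand's base; middle.
- driver_grip (a point): Bystander: screwdriver with a black handle, 160 mm long, lying; middle of its handle.
- tweezers_mid (a point): Bystander: steel tweezers, 120 mm long, lying; middle.

How it is judged:
By the outcome, as a careful person would: the job done as asked, in the order asked, and still so for the second after the job is handed in, with the robot touching nothing.
It also fails if it takes over 67 s, if anything falls off the work surface, if the arm or the gripper's body presses on something with over 40 N, if the wrist force passes 120 N, or if a joint passes its speed limit or range.

## Working session

There is one attempt and no reset: what is moved stays moved. The work goes in short steps, Python scripts to look and compute and a tool call to move; the robot and the scene stay as the last step left them, time stands still between calls to the robot, and variables do not carry over. Pictures are saved under pics/ and viewed, and the job is handed in when it is done.

Besides the shell and the picture viewer there is one more tool, called after "Call:" by a JSON object that holds its "name" and its "arguments", one argument or row to a line. apply_moves: Moves the arm, as the interface text tells. Shifts and turns lie within -1 to 1; 1 stands for 0.03 m of shift or 4 degrees of turn. Its arguments: {"type":"object","properties":{"steps":{"type":"array"},"hand":{"type":"number"},"newtons":{"type":"number"}},"required":["steps"]}

```bash
ls; mkdir -p pics
python3 - <<'E'
from cell import robot
import cv2,numpy as np
s=robot.read_state();print(s, robot.pinch_z)
for n in("scene","top"):
    d=robot.get_image(n);np.savez(f"pics/{n}0.npz",**d)
    cv2.imwrite(f"pics/{n}0.png",cv2.resize(d["pixels"][:,:,::-1],(800,600),interpolation=cv2.INTER_CUBIC))
    print(n,d["fx"],d["fy"],d["cx"],d["cy"],np.round(d["camera_from_world"],3).tolist())
E
```

```text
pics
{'clock': 0.0, 'joint_pos': array([-1.19169395e+00,  9.18519387e-02,  1.23189613e+00,  3.43084951e-06,
        1.81979111e+00, -5.67266871e-02]), 'joint_velocities': array([-1.33768870e-03,  2.04816094e-04,  8.81105792e-04,  1.77489839e-05,
       -3.90151507e-04,  5.49165450e-04]), 'joint_torque': array([ 6.67038839e-04, -4.58725083e+01, -4.18028533e+01, -2.36430276e-05,
        1.14594010e-02,  1.48924687e-05]), 'eef_pos': array([ 0.25317714, -0.54365561,  0.23014922]), 'tool_rot': array([-5.70179331e-04,  8.43256048e-01, -5.37511200e-01, -7.88757810e-04]), 'force': array([ 0.1749923 , -0.13898172, -0.55622338]), 'ft_torque': array([-0.05064417, -0.03269268,  0.03829776]), 'width': 0.08528427652718541} -0.0187
scene 388.27906842755465 388.27906842755465 284.69556675518555 211.42799266569264 [[-0.309, 0.951, 0.02, 0.202], [-0.677, -0.235, 0.698, 0.222], [0.668, 0.202, 0.716, -1.475], [0.0, 0.0, 0.0, 1.0]]
top 543.7125690980254 543.7125690980254 268.80385117957474 210.13876125283343 [[0.025, -1.0, 0.001, -0.067], [0.998, 0.025, 0.064, -0.528], [-0.064, -0.001, 0.998, -1.55], [0.0, 0.0, 0.0, 1.0]]
```

View pics/scene0.png

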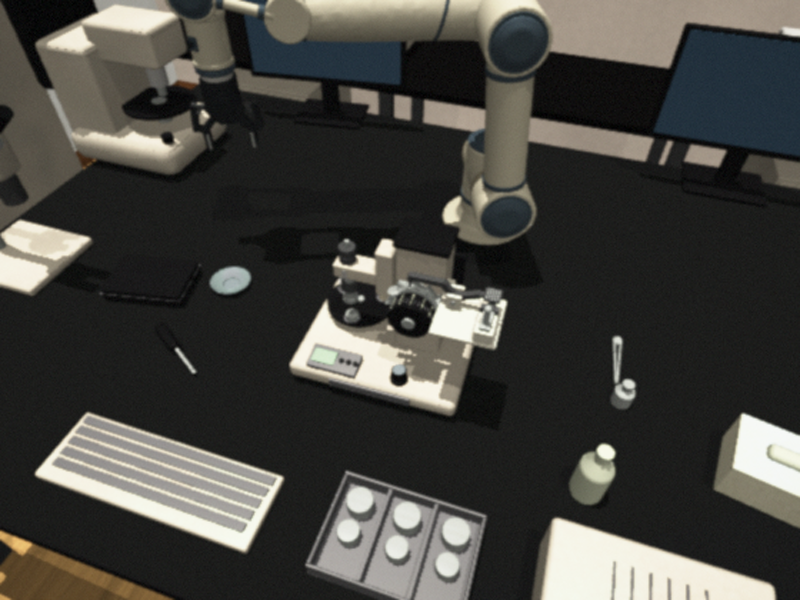

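View pics/top0.png

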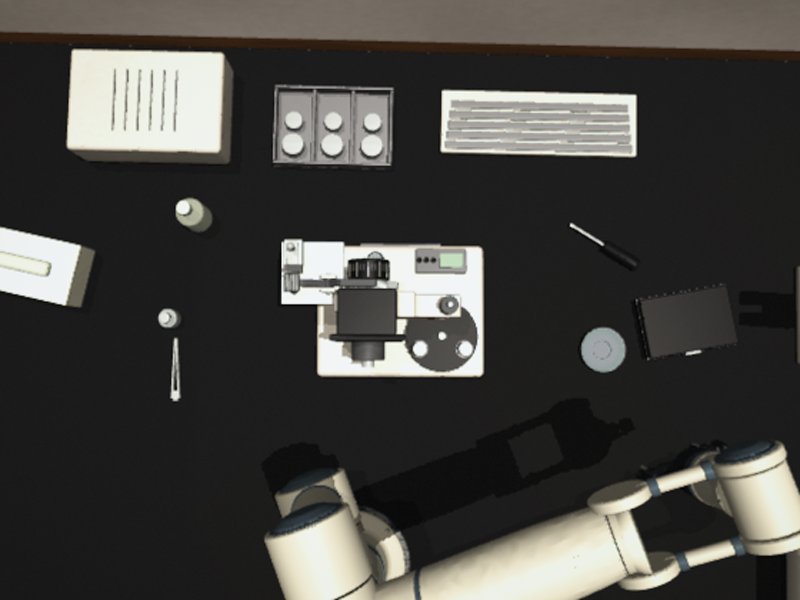

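The scene view shows the stand at about (400,330), and the top view shows it at about (390,310). The pad and bolt are at top (290,265), and the sample table is at (440,335). I'll zoom in.

```bash
cat > h.py <<'E'
import numpy as np,cv2
def load(n): return dict(np.load(f"pics/{n}.npz"))
def zoom(d,x0,y0,x1,y1,out,k):
    c=d["pixels"][y0:y1,x0:x1,::-1]
    cv2.imwrite(out,cv2.resize(c,None,fx=k,fy=k,interpolation=cv2.INTER_CUBIC))
def ray(d,u,v):
    T=d["camera_from_world"];R=T[:3,:3];o=-R.T@T[:3,3]
    r=R.T@np.array([(u-d["cx"])/d["fx"],-(v-d["cy"])/d["fy"],-1.]);return o,r
def onz(d,u,v,z):
    o,r=ray(d,u,v);return o+r*(z-o[2])/r[2]
def pt(d,u,v):
    o,r=ray(d,u,v);return o+r*d["range_z"][int(round(v)),int(round(u))]
def cloud(d):
    vv,uu=np.mgrid[0:420,0:560];z=d["range_z"]
    T=d["camera_from_world"];R=T[:3,:3];o=-R.T@T[:3,3]
    c=np.stack([(uu-d["cx"])/d["fx"]*z,-(vv-d["cy"])/d["fy"]*z,-z],-1)
    P=c@R+o; P[z==0]=np.nan; return P
def proj(d,p):
    T=d["camera_from_world"];c=T[:3,:3]@np.asarray(p)+T[:3,3]
    return d["cx"]+d["fx"]*c[0]/-c[2], d["cy"]-d["fy"]*c[1]/-c[2]
E
python3 - <<'E'
from h import *
d=load("scene0");zoom(d,200,150,360,270,"pics/s0z.png",5)
d=load("top0");zoom(d,185,160,345,270,"pics/t0z.png",5)
P=cloud(d)
# heights map near pad
np.set_printoptions(linewidth=200)
for v in range(164,220,3): print(v,[ -1 if np.isnan(P[v,u,2]) else int(P[v,u,2]*1000) for u in range(194,345,5)])
E
```

```text
164 [1, -3, 3, -2, -1, -3, 2, 0, 2, 0, 0, 0, 0, 4, 5, 0, -3, 3, -5, 0, 5, 0, 0, 1, -3, -2, -11, 4, 5, -3, 2]
167 [0, 2, -8, 0, 1, 1, -3, -2, -5, 2, 1, 2, -8, 1, 8, -3, -7, -6, -6, 1, -3, 2, 9, -3, 6, 1, 2, -7, 0, 3, -2]
170 [-1, 242, 279, 244, 220, 221, 218, 215, 221, 218, 2, 3, 3, 0, 2, 0, -7, 0, -2, 0, 5, 4, 0, 0, 4, 3, -2, 0, -7, -1, -4]
173 [0, 242, 286, 246, 216, 218, 217, 219, 223, 217, 45, 47, 47, 55, 46, 40, 51, 42, 47, 47, 40, 54, 47, 41, 51, 43, 47, 50, 44, 0, -4]
176 [0, 242, 252, 244, 223, 215, 213, 219, 222, 220, 49, 49, 45, 45, 47, 45, 47, 49, 53, 45, 61, 57, 60, 54, 56, 59, 60, 52, 47, -2, 0]
179 [3, 242, 254, 239, 222, 222, 216, 218, 220, 218, 53, 49, 52, 85, 82, 53, 45, 49, 47, 52, -1, 60, 57, 58, 62, 63, 55, 46, 55, -3, -2]
182 [-2, 246, 255, 245, 216, 221, 219, 217, 222, 227, 209, 224, 229, 229, 224, 212, 48, 43, 47, 49, 66, 66, 60, 65, 70, 64, 62, 47, 52, -2, 0]
185 [1, 256, 254, 256, 214, 215, 222, 217, 222, 217, 215, 223, 235, 234, 224, 221, 50, 47, 49, 47, 65, 67, 61, 62, 66, 65, 59, 54, 48, 1, -3]
188 [0, 252, 257, 253, 219, 221, 217, 215, 220, 217, 212, 227, 
[... 826 characters left out ...]
 218, 214, 224, 308, 309, 314, 309, 313, 310, 310, 309, 282, 282, 277, 224, 224, 48, 45, 50, 56, 50, 49, 54, 0, 2]
209 [-1, 219, 219, 218, 218, 216, 219, 219, 230, 315, 313, 308, 319, 312, 311, 310, 308, 281, 283, 280, 232, 233, 232, 226, 261, 258, 51, 48, 50, -5, 1]
212 [-1, 214, 219, 219, 225, 221, 214, 219, 228, 313, 311, 309, 312, 314, 311, 310, 309, 281, 280, 276, 230, 231, 226, 259, 276, 259, 52, 47, 50, 1, 0]
215 [-5, 0, 0, 0, -1, 8, 52, 49, 233, 312, 310, 311, 313, 315, 314, 310, 313, 274, 282, 279, 228, 231, 236, 267, 263, 264, 49, 47, 48, 6, -3]
218 [1, -4, 6, 0, 0, 2, 44, 50, 52, 311, 309, 313, 309, 310, 317, 309, 312, 276, 279, 279, 227, 226, 228, 244, 264, 228, 76, 43, 52, 4, 2]
```

View pics/s0z.png

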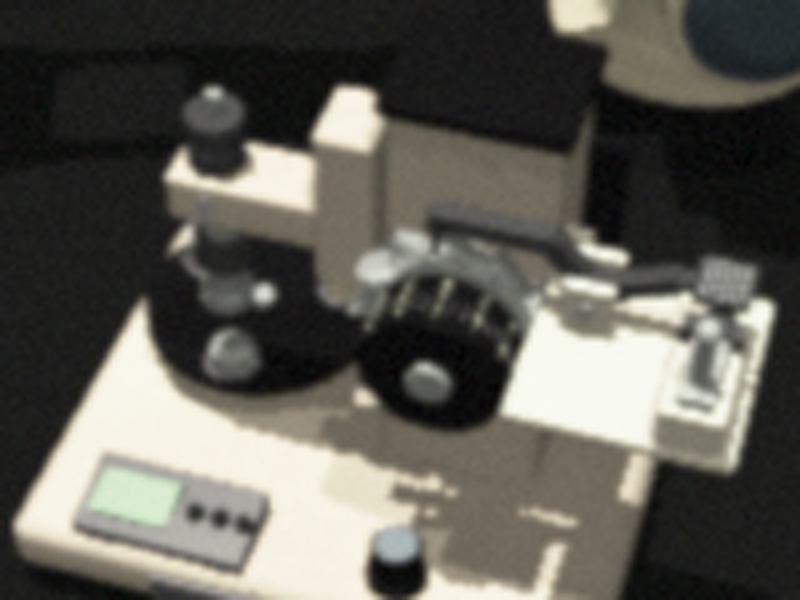

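View pics/t0z.png

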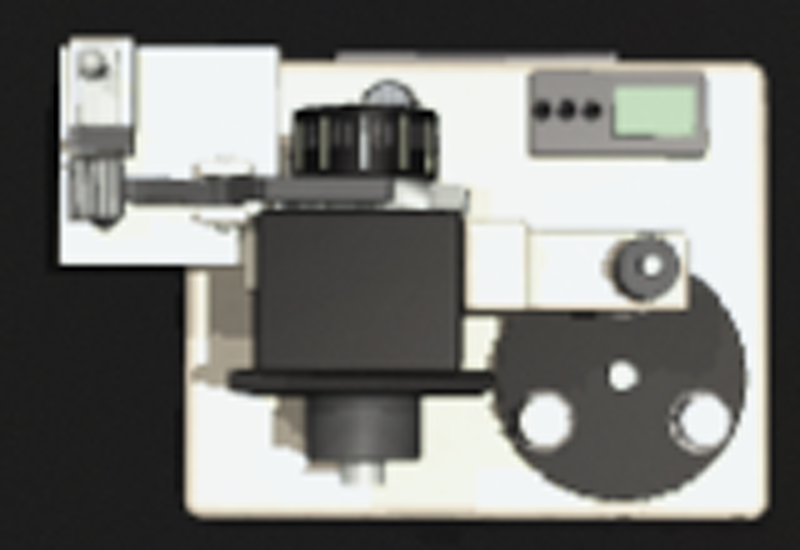

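Run:
```python
from h import *
np.set_printoptions(linewidth=200)
t=load("top0");P=cloud(t)
for (u,v) in [(294,244),(325,244),(309.5,235),(320,225),(305,250)]:
    u=int(u);v=int(v);print(u,v,np.nanmedian(P[v-2:v+3,u-2:u+3].reshape(-1,3),axis=0).round(4), t["pixels"][v-1:v+2,u-1:u+2].mean((0,1)))
s=load("scene0");Q=cloud(s)
zoom(s,225,185,285,230,"pics/s0zz.png",13)
# heights in scene
for v in range(185,230,2): print(v,[ -1 if np.isnan(Q[v,u,2]) else int(Q[v,u,2]*1000) for u in range(228,276,2)])
print()
for v in range(195,215,2): print(v,[ -1 if np.isnan(Q[v,u,2]) else int(Q[v,u,2]*1000) for u in range(320,356,2)])
for v in range(215,235,2): print(v,[ -1 if np.isnan(Q[v,u,2]) else int(Q[v,u,2]*1000) for u in range(320,356,2)])
```

```text
294 244 [ 0.4337 -0.1243  0.107 ] [242.         245.         246.22222222]
325 244 [ 0.4358 -0.209   0.1002] [242. 245. 246.]
309 235 [ 0.4595 -0.166   0.0821] [240.66666667 243.66666667 242.22222222]
320 225 [ 0.4881 -0.1967  0.0768] [72.77777778 70.77777778 68.22222222]
305 250 [ 0.418  -0.1563  0.0773] [79.77777778 77.88888889 75.        ]
185 [2, -1, -2, 224, 229, 227, 229, 229, 231, 228, 229, 230, 230, 229, 229, 228, 229, 247, 255, 254, 255, 258, 258, 260]
187 [0, 1, -1, 221, 224, 225, 224, 229, 228, 228, 227, 227, 227, 227, 229, 230, 227, 229, 244, 248, 249, 252, 254, 251]
189 [-2, -1, 3, 215, 216, 219, 221, 222, 226, 223, 224, 228, 228, 228, 227, 227, 227, 231, 240, 242, 245, 246, 246, 246]
191 [0, 0, -2, 208, 207, 213, 214, 215, 216, 218, 218, 220, 222, 225, 226, 228, 227, 225, 233, 235, 236, 237, 241, 236]
193 [0, 0, -2, 0, 201, 204, 208, 206, 209, 210, 213, 213, 215, 218, 221, 221, 221, 221, 227, 230, 231, 231, 234, 231]
195 [0, -2, 4, 0, 0, 181, 179, 204, 201, 203, 205, 207, 210, 210, 210, 212, 215, 215, 220, 222, 221, 225, 227, 225]
197 [-1, -2, 1, -2, 46, 177, 180, 181, 
[... 2806 characters left out ...]
18, 219, 218, 219, 244, 252, 279, 277, 251, 249, 250, 218, 217, -1]
221 [219, 218, 219, 220, 217, 220, 218, 245, 245, 268, 273, 271, 253, 243, 242, 221, 0, 0]
223 [218, 221, 219, 219, 217, 220, 218, 245, 251, 263, 265, 264, 250, 244, 218, 219, 0, 0]
225 [218, 219, 217, 216, 217, -1, 220, 242, 251, 259, 261, 251, 245, 246, 220, 218, 0, 2]
227 [220, 217, 219, 218, 219, 218, 244, 245, 252, 249, 253, 253, 245, 244, -1, 218, 1, -1]
229 [221, 218, 218, 220, 220, 220, 243, 244, 250, 252, 250, 250, 244, 244, 220, 3, 0, 2]
231 [219, 219, 219, 220, 220, 219, 243, 243, 246, 247, 249, 250, 244, 218, 219, 0, 0, -5]
233 [218, 220, 219, 219, 220, 219, 241, 242, 243, 245, 243, 245, 247, 218, 220, -2, -2, 0]
```

View pics/s0zz.png

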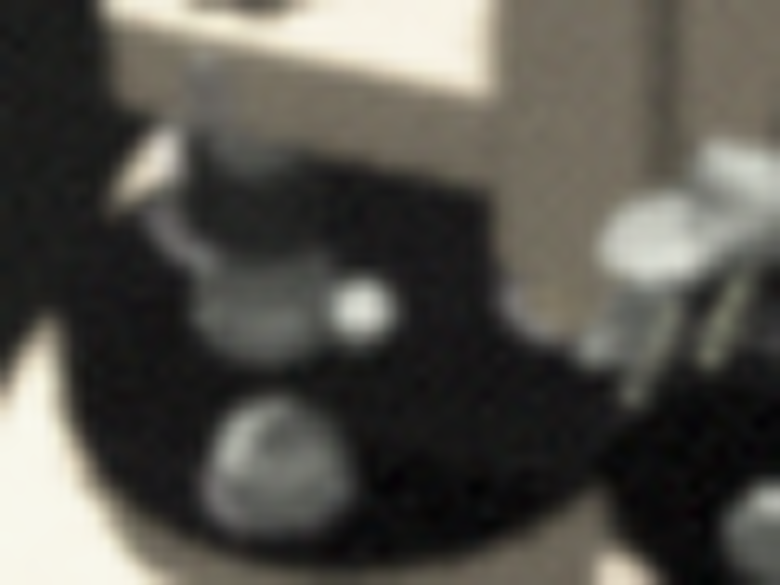

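The sample under the platen has its top at about 0.088 and the table is at 0.0765, so it's the low one, 12 mm high. The other two, at 107 and 100, are tall and mid. That leaves 40 mm of gap, so 4 notches (36 mm) leave 4 mm clear. Next I'll measure the stand's axes, the pad and the pin.

Run:
```python
from h import *
np.set_printoptions(linewidth=200,precision=4,suppress=True)
t=load("top0");P=cloud(t);s=load("scene0");Q=cloud(s)
# base edge: yaw from base bright region contour hull
for nm,d,C in(("top",t,P),("scene",s,Q)):
    m=(np.abs(C[...,0]-0.52)<0.2)&(np.abs(C[...,1]+0.07)<0.25)
    zz=C[...,2]
    b=m&(zz>.035)&(zz<.06)
    r=cv2.minAreaRect(C[b][:,:2].astype(np.float32)*1000);print(nm,"base",r)
    b=m&(zz>.212)&(zz<.226)&(C[...,1]>-0.0)
    r=cv2.minAreaRect(C[b][:,:2].astype(np.float32)*1000);print(nm,"plate",r)
# pad
m=np.zeros((420,560),bool);m[190:206,197:212]=1
b=m&(P[...,2]>.252)&(P[...,2]<.27);vv,uu=np.nonzero(b);print("pad px",uu.min(),uu.max(),vv.min(),vv.max())
for c in (onz(t,204.0,197.6,.259),): print("pad top img",c)
b2=np.zeros_like(b);b2[200:212,338:352]=1
q=Q[b2&(Q[...,2]>.256)&(Q[...,2]<.264)];print("pad scene",q.mean(0),np.median(q,0),q.min(0),q.max(0),len(q))
q=P[b&(P[...,2]<.266)&(P[...,1]>.11)];print("pad top",np.median(q,0),q.min(0),q.max(0))
# ball
g=cv2.cvtColor(t["pixels"],cv2.COLOR_RGB2GRAY);print(g[166:180,197:212])
print(P[166:180,197:212,2])
print("ball topcam",onz(t,203.5,172.3,.282))
o1,r1=ray(t,203.5,172.3)
print(Q[212:222,336:350,2])
for uv in((341.5,216.5),):
    o2,r2=ray(s,*uv);A=np.stack([r1,-r2],1);k=np.linalg.lstsq(A,o2-o1,rcond=None)[0];print("tri",o1+r1*k[0],o2+r2*k[1])
zoom(s,325,190,365,235,"pics/s0p.png",13);zoom(t,190,165,230,210,"pics/t0p.png",13)
```

```text
top base ((510.21575927734375, -83.77525329589844), (262.1921081542969, 329.91363525390625), 1.3790931701660156)
top plate ((554.941162109375, 64.11514282226562), (121.58245086669922, 129.14625549316406), 1.0306931734085083)
scene base ((517.0014038085938, -83.837158203125), (252.4582977294922, 328.17059326171875), 0.8561059236526489)
scene plate ((532.4005126953125, 63.77505874633789), (172.63343811035156, 128.70159912109375), 0.8644591569900513)
pad px 198 211 190 203
pad top img [0.5407 0.1048 0.259 ]
pad scene [0.5415 0.1047 0.2593] [0.5418 0.1045 0.2593] [0.524  0.0895 0.2563] [0.5567 0.1191 0.2623] 115
pad top [0.5418 0.1149 0.26  ] [0.5271 0.1104 0.2529] [0.5598 0.1202 0.2643]
[[ 29  28  29  28  30  28  29  28  29  29  29  28  30  29  29]
 [ 29  36 102 119 117 118 117 117 118 117 118 121 122 124  73]
 [ 39  68 196 222 212 208 208 208 210 209 210 221 224 225 140]
 [148 145 231 238 227 218 215 216 231 233 233 231 241 244 171]
 [225 206 234 215 196 196 192 183 214 233 237 187 233 244 170]
 [225 212 235 201 188 217 221 192 170 225 237 188 232 244 171]
 [225 213 235 198 184 217 223
[... 2594 characters left out ...]
 0.2545 0.2556 0.2544 0.254  0.255  0.2537]
 [0.2521 0.2529 0.2539 0.2862 0.2855 0.2885 0.2876 0.2871 0.2856 0.2519 0.2537 0.2562 0.2549 0.2182]
 [0.2484 0.2507 0.2493 0.2858 0.286  0.2866 0.2872 0.2854 0.254  0.2542 0.2554 0.2557 0.2555 0.2167]
 [0.2441 0.2468 0.2511 0.2822 0.2843 0.2852 0.2846 0.2836 0.2515 0.2508 0.2517 0.2539 0.2538 0.2201]
 [0.2447 0.2441 0.2529 0.2771 0.2799 0.2802 0.2772 0.2504 0.2516 0.2524 0.2499 0.2506 0.2504 0.2199]
 [0.2455 0.2529 0.2524 0.2735 0.2778 0.2748 0.2766 0.2525 0.2514 0.2528 0.2452 0.246  0.2432 0.2198]
 [0.2455 0.2513 0.2683 0.2709 0.2734 0.2724 0.2715 0.2512 0.2534 0.2451 0.2436 0.2433 0.2426 0.2194]]
tri [0.5997 0.1051 0.2824] [0.5993 0.1074 0.2827]
```

View pics/s0p.png

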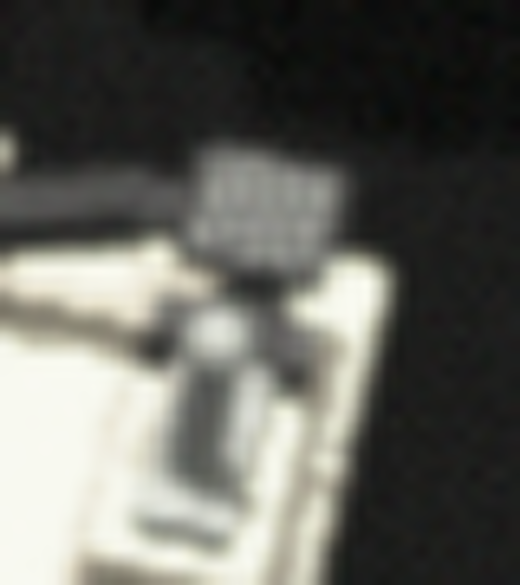

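View pics/t0p.png

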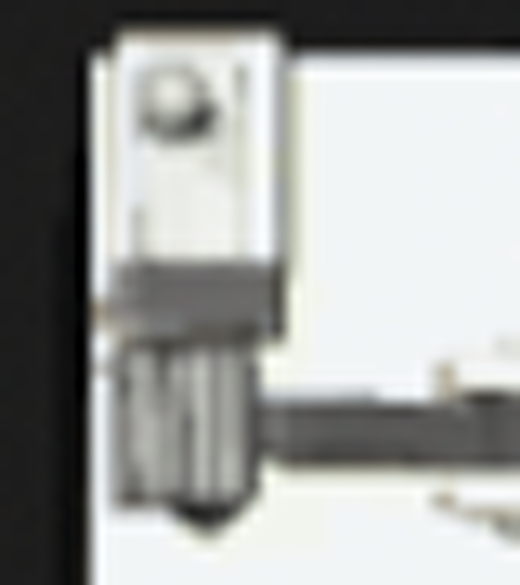

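Pad middle is about (0.541, 0.105, 0.259) and the pin about (0.600, 0.105) with the ball top at 0.289. The stand's yaw is about 1°. I'll raise, turn and close the fingers.

Call:
{"name": "apply_moves", "arguments": {
  "steps": [
    [[0,0,-1],1],
    [[0,0,-1],1],
    [[0,0,-1],1],
    [[0,0,-1],1],
    [[0,0,-0.8],1],
    [[0,0,0],1]
  ],
  "hand": 1,
  "newtons": 40
}}

```text
clock: 0.6
eef_pos: [0.2533, -0.5441, 0.3815]
tool_rot: [0.002, 0.712, -0.702, 0.004]
force: [-0.4, -0.6, 0.6]
width: 0.0123
```

Call:
{"name": "apply_moves", "arguments": {
  "steps": [
    [[-1,-0.46,0],0],
    [[-1,-0.46,0],0],
    [[-1,-0.46,0],0],
    [[-1,-0.46,0],0],
    [[-1,-0.46,0],0],
    [[-1,-0.46,0],0],
    [[-1,-0.46,0],0],
    [[-1,-0.46,0],0],
    [[-1,-0.46,0],0],
    [[-1,-0.46,0],0],
    [[-1,-0.46,0],0],
    [[-1,-0.46,0],0],
    [[-1,-0.46,0],0],
    [[-1,-0.46,0],0],
    [[-1,-0.46,0],0],
    [[-1,-0.46,0],0],
    [[-1,-0.46,0],0],
    [[-1,-0.46,0],0],
    [[-0.7,-0.46,0],0],
    [[-0.4,-0.3,0],0]
  ]
}}

```text
clock: 2.27
eef_pos: [0.5154, 0.0361, 0.3744]
tool_rot: [0.0, 0.714, -0.7, -0.001]
force: [0.9, -0.8, 0.1]
width: 0.0002
```

Call:
{"name": "apply_moves", "arguments": {
  "steps": [
    [[-0.8,-0.3,0.2],0],
    [[-0.8,-0.3,0.5],0],
    [[-0.5,-0.2,0.6],0],
    [[0,0,0.6],0],
    [[0,0,0.5],0],
    [[0,0,0.2],0],
    [[0,0,0],0],
    [[0,0,0],0],
    [[0,0,0],0]
  ]
}}

```text
clock: 3.02
eef_pos: [0.5379, 0.0965, 0.2988]
tool_rot: [-0.001, 0.713, -0.701, 0.001]
force: [0.3, 1.0, -0.2]
width: -0.0001
```

```bash
cat > snap.py <<'E'
import sys
from cell import robot
from h import *
n=sys.argv[1]
for c in sys.argv[2:]:
    d=robot.get_image(c);np.savez(f"pics/{c}{n}.npz",**d)
s=robot.read_state();print(round(s["clock"],2),s["eef_pos"].round(4),s["force"].round(2))
for c in sys.argv[2:]:
    d=load(c+n)
    if c=="scene": zoom(d,200,150,370,270,f"pics/{c}{n}.png",4.7)
    else: zoom(d,185,160,345,270,f"pics/{c}{n}.png",5)
E
python3 snap.py 1 scene top
```

```text
3.12 [0.538  0.0967 0.2988] [-0.05 -0.12  0.73]
```

View pics/scene1.png

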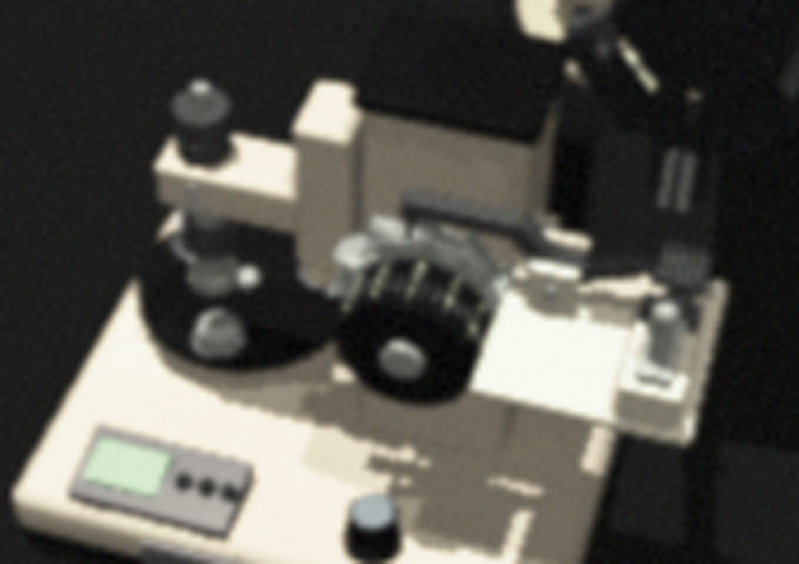

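The closed fingers hang just above the pad, at about (690,180) in the scene crop, and 8 mm short in y. I'll correct that and go down to just above the pad.

Call:
{"name": "apply_moves", "arguments": {
  "steps": [
    [[-0.28,-0.1,0.4],0],
    [[0,0,0.4],0],
    [[0,0,0.1],0],
    [[0,0,0],0],
    [[0,0,0],0]
  ]
}}

```text
clock: 3.53
eef_pos: [0.5405, 0.1056, 0.2702]
tool_rot: [0.0, 0.713, -0.701, -0.0]
force: [0.2, -0.3, 0.2]
width: 0.0004
```

Call:
{"name": "apply_moves", "arguments": {
  "steps": [
    [[0,0,0.15],0],
    [[0,0,0.1],0],
    [[0,0,0.05],0],
    [[0,0,0],0]
  ]
}}

```text
clock: 3.87
eef_pos: [0.5404, 0.1054, 0.2608]
tool_rot: [0.0, 0.713, -0.701, -0.0]
force: [0.2, -0.9, 0.3]
width: 0.0001
```

Call:
{"name": "apply_moves", "arguments": {
  "steps": [
    [[0,0,0.03],0],
    [[0,0,0.03],0],
    [[0,0,0],0]
  ]
}}

```text
clock: 4.12
eef_pos: [0.5405, 0.1054, 0.2594]
tool_rot: [0.0, 0.713, -0.701, -0.0]
force: [0.7, 0.8, -0.5]
width: 0.0003
```

Call:
{"name": "apply_moves", "arguments": {
  "steps": [
    [[0,0,0.03],0],
    [[0,0,0.03],0],
    [[0,0,0],0]
  ]
}}

```text
clock: 4.37
eef_pos: [0.5406, 0.1054, 0.2591]
tool_rot: [-0.001, 0.713, -0.701, 0.001]
force: [-1.1, 0.0, 4.2]
width: -0.0
```

Contact at z ≈ 0.259, 4 N.

Call:
{"name": "apply_moves", "arguments": {
  "steps": [
    [[0,0,0.03],0],
    [[0,0,0],0]
  ]
}}

```text
clock: 4.53
eef_pos: [0.5407, 0.1056, 0.2586]
tool_rot: [-0.001, 0.713, -0.701, 0.001]
force: [-1.6, 0.8, 5.4]
width: -0.0001
```

Call:
{"name": "apply_moves", "arguments": {
  "steps": [
    [[0,0,0.03],0],
    [[0,0,0],0]
  ]
}}

```text
clock: 4.7
eef_pos: [0.5407, 0.1058, 0.258]
tool_rot: [-0.001, 0.713, -0.701, 0.001]
force: [-1.6, 0.7, 7.9]
width: 0.0
```

Call:
{"name": "apply_moves", "arguments": {
  "steps": [
    [[0,0,0.02],0],
    [[0,0,0],0],
    [[0,0,0],0]
  ]
}}

```text
clock: 4.95
eef_pos: [0.5407, 0.1059, 0.2576]
tool_rot: [-0.002, 0.713, -0.701, 0.001]
force: [-2.0, 1.5, 7.6]
width: 0.0002
```

Call:
{"name": "apply_moves", "arguments": {
  "steps": [
    [[0,0,0.02],0],
    [[0,0,0],0],
    [[0,0,0],0]
  ]
}}

```text
clock: 5.2
eef_pos: [0.5407, 0.1061, 0.2571]
tool_rot: [-0.002, 0.713, -0.701, 0.001]
force: [-1.0, 1.8, 8.4]
width: 0.0001
```

Call:
{"name": "apply_moves", "arguments": {
  "steps": [
    [[0,0,0.02],0],
    [[0,0,0],0],
    [[0,0,0],0]
  ]
}}

```text
clock: 5.45
eef_pos: [0.5407, 0.1062, 0.2565]
tool_rot: [-0.002, 0.713, -0.701, 0.001]
force: [-1.4, 2.3, 8.0]
width: -0.0002
```

Call:
{"name": "apply_moves", "arguments": {
  "steps": [
    [[0,0,0.02],0],
    [[0,0,0.02],0],
    [[0,0,0],0]
  ]
}}

```text
clock: 5.7
eef_pos: [0.5407, 0.1065, 0.2554]
tool_rot: [-0.002, 0.714, -0.701, 0.0]
force: [-2.5, 3.8, 8.3]
width: 0.0004
```

Call:
{"name": "apply_moves", "arguments": {
  "steps": [
    [[0,0,0.02],0],
    [[0,0,0],0]
  ]
}}

```text
clock: 5.87
eef_pos: [0.5407, 0.1067, 0.2549]
tool_rot: [-0.002, 0.714, -0.701, 0.0]
force: [-2.2, 4.2, 8.7]
width: 0.0001
```

Call:
{"name": "apply_moves", "arguments": {
  "steps": [
    [[0,0,0.02],0],
    [[0,0,0],0]
  ]
}}

```text
clock: 6.03
eef_pos: [0.5407, 0.1068, 0.2543]
tool_rot: [-0.002, 0.714, -0.7, 0.0]
force: [-1.2, 4.6, 9.1]
width: 0.0
```

Call:
{"name": "apply_moves", "arguments": {
  "steps": [
    [[-0.04,0,0.015],0],
    [[0,0,0],0]
  ]
}}

```text
clock: 6.2
eef_pos: [0.5406, 0.1074, 0.2528]
tool_rot: [-0.001, 0.713, -0.701, 0.0]
force: [-0.0, 2.9, 7.3]
width: -0.0002
```

Call:
{"name": "apply_moves", "arguments": {
  "steps": [
    [[-0.02,0,0.015],0],
    [[0,0,0],0]
  ]
}}

```text
clock: 6.37
eef_pos: [0.5407, 0.1075, 0.2527]
tool_rot: [-0.001, 0.713, -0.701, 0.001]
force: [-1.6, 1.4, 8.3]
width: 0.0001
```

It dropped to 0.2528 and then stiffened, so it's probably clear and on the buffer. Checking the head.

```bash
cat > head.py <<'E'
import sys
from h import *
def head(n):
    t=load("top"+n);P=cloud(t)
    # arm/head crosspiece & knob: pixels around knob
    m=(np.abs(P[...,0]-.513)<.03)&(np.abs(P[...,1]+.174)<.03)&(P[...,2]>.16)
    m2=(np.hypot(P[...,0]-.508,P[...,1]+.178)<.012)&(P[...,2]>.15)
    return np.nanmedian(P[...,2][m2])*1000,m2.sum()
def scn(n):
    s=load("scene"+n);Q=cloud(s)
    arm=np.nanmedian(Q[184:188,240:258,2])*1000
    ys=Q[199:202,240:247,2]
    return arm,np.nanmedian(ys)*1000
for n in sys.argv[1:]:
    print(n,"top",head(n),"scene",scn(n))
E
python3 snap.py 2 scene top; python3 head.py 0 1 2
python3 - <<'E'
from h import *
for n in "012":
    Q=cloud(load("scene"+n));print([int(1000*x) if x==x else -1 for x in Q[165:225:2,244,2]])
E
```

```text
6.47 [0.5407 0.1075 0.2528] [-2.34  0.79  8.69]
0 top (np.float64(261.1606611641504), np.int64(51)) scene (np.float64(229.16036257168864), np.float64(177.039850249752))
1 top (np.float64(261.13125526152504), np.int64(53)) scene (np.float64(229.12558481167022), np.float64(178.336232281021))
2 top (np.float64(260.2414216842312), np.int64(53)) scene (np.float64(228.37836302021773), np.float64(177.68023059437888))
[2, 0, 262, 262, 260, 262, 255, 251, 243, 237, 231, 228, 226, 216, 209, 201, 183, 177, 177, 168, 152, 146, 138, 134, 79, 76, 89, 88, 90, 85]
[-1, 0, 260, 261, 261, 261, 256, 249, 243, 237, 230, 230, 224, 216, 209, 203, 182, 178, 175, 165, 150, 145, 138, 134, 76, 73, 91, 87, 91, 85]
[0, -1, 262, 261, 260, 260, 260, 251, 241, 237, 228, 227, 223, 217, 210, 201, 184, 178, 176, 168, 160, 145, 140, 136, 75, 78, 89, 90, 89, 84]
```

View pics/scene2.png

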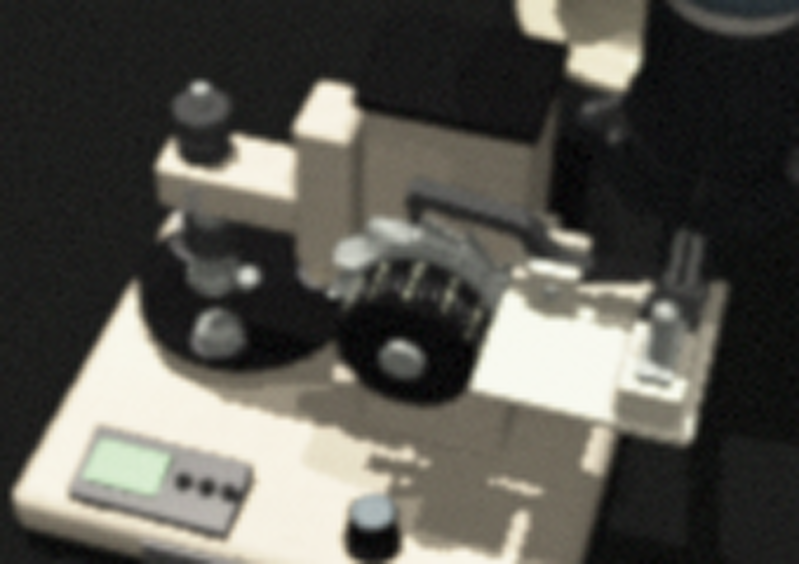

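Call:
{"name": "apply_moves", "arguments": {
  "steps": [
    [[0,0,0],0],
    [[0,0,0],0],
    [[0,0,0],0],
    [[0,0,0],0],
    [[0,0,0],0],
    [[0,0,0],0]
  ]
}}

```text
clock: 6.97
eef_pos: [0.5407, 0.1075, 0.2528]
tool_rot: [-0.001, 0.713, -0.701, 0.001]
force: [-2.5, 0.5, 7.3]
width: 0.0001
```

```bash
python3 snap.py 3 scene top; python3 head.py 1 2 3
python3 - <<'E'
from h import *
for n in "23":
    Q=cloud(load("scene"+n));print([int(1000*x) if x==x else -1 for x in Q[165:225:2,244,2]])
a=load("scene1")["pixels"];b=load("scene3")["pixels"]
for i,n in enumerate("123"):
    zoom(load("scene"+n),225,155,315,240,f"pics/w{n}.png",5)
w=[cv2.imread(f"pics/w{n}.png") for n in "13"]
w=np.hstack(w);cv2.imwrite("pics/w13.png",cv2.resize(w,(800,int(800*w.shape[0]/w.shape[1]))))
E
```

```text
7.07 [0.5407 0.1075 0.2528] [-1.07  1.36  7.63]
1 top (np.float64(261.13125526152504), np.int64(53)) scene (np.float64(229.12558481167022), np.float64(178.336232281021))
2 top (np.float64(260.2414216842312), np.int64(53)) scene (np.float64(228.37836302021773), np.float64(177.68023059437888))
3 top (np.float64(258.4872738515611), np.int64(53)) scene (np.float64(226.66527061583642), np.float64(175.87725862378235))
[0, -1, 262, 261, 260, 260, 260, 251, 241, 237, 228, 227, 223, 217, 210, 201, 184, 178, 176, 168, 160, 145, 140, 136, 75, 78, 89, 90, 89, 84]
[0, -1, 258, 259, 259, 258, 256, 251, 241, 236, 232, 227, 221, 216, 210, 201, 183, 176, 177, 170, 161, 145, 135, 135, 74, 75, 88, 88, 88, 84]
```

View pics/w13.png

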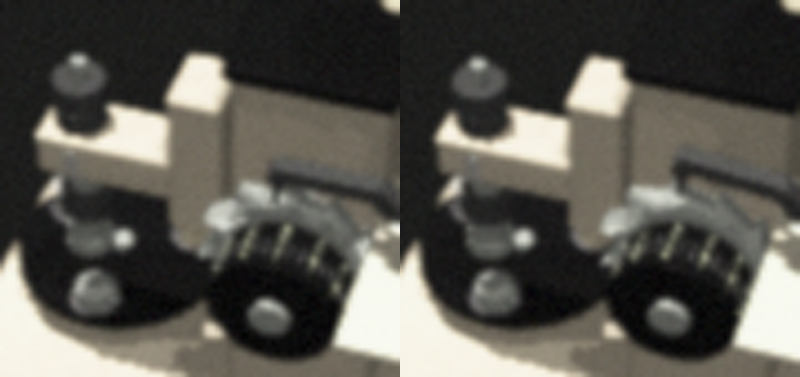

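Call:
{"name": "apply_moves", "arguments": {
  "steps": [
    [[0,0,0],0],
    [[0,0,0],0],
    [[0,0,0],0],
    [[0,0,0],0],
    [[0,0,0],0],
    [[0,0,0],0],
    [[0,0,0],0],
    [[0,0,0],0],
    [[0,0,0],0],
    [[0,0,0],0],
    [[0,0,0],0],
    [[0,0,0],0]
  ]
}}

```text
clock: 8.07
eef_pos: [0.5407, 0.1075, 0.2527]
tool_rot: [-0.001, 0.713, -0.701, 0.001]
force: [-1.6, 1.5, 8.3]
width: -0.0001
```

```bash
python3 snap.py 4 top scene; python3 head.py 3 4
```

```text
8.17 [0.5407 0.1075 0.2527] [-1.19  0.9   7.49]
3 top (np.float64(258.4872738515611), np.int64(53)) scene (np.float64(226.66527061583642), np.float64(175.87725862378235))
4 top (np.float64(254.56985880594218), np.int64(54)) scene (np.float64(223.8135538314065), np.float64(173.636371218169))
```

Call:
{"name": "apply_moves", "arguments": {
  "steps": [
    [[0,0,0],0],
    [[0,0,0],0],
    [[0,0,0],0],
    [[0,0,0],0],
    [[0,0,0],0],
    [[0,0,0],0],
    [[0,0,0],0],
    [[0,0,0],0],
    [[0,0,0],0],
    [[0,0,0],0],
    [[0,0,0],0],
    [[0,0,0],0],
    [[0,0,0],0],
    [[0,0,0],0],
    [[0,0,0],0],
    [[0,0,0],0],
    [[0,0,0],0],
    [[0,0,0],0],
    [[0,0,0],0],
    [[0,0,0],0]
  ]
}}

```text
clock: 9.83
eef_pos: [0.5407, 0.1075, 0.2527]
tool_rot: [-0.001, 0.713, -0.701, 0.001]
force: [-2.5, 1.1, 7.5]
width: 0.0002
```

```bash
python3 snap.py 5 top scene; python3 head.py 4 5
python3 - <<'E'
from h import *
t=load("top5");P=cloud(t)
print((P[205:222,306:322,2]*1000).round(0))
E
```

```text
9.93 [0.5407 0.1075 0.2527] [-2.38  0.94  7.72]
4 top (np.float64(254.56985880594218), np.int64(54)) scene (np.float64(223.8135538314065), np.float64(173.636371218169))
5 top (np.float64(248.28163235638578), np.int64(56)) scene (np.float64(219.65590133517344), np.float64(169.94091205538342))
[[ 52.  53.  52.  51.  48.  52.  47.  51.  52.  48.  53.  53.  48.  49.
   44.  50.]
 [ 47.  46.  53.  48.  49.  51.  48.  54.  51.  46.  54.  49.  52.  51.
   51.  47.]
 [211. 214. 215. 219. 212. 216. 214. 218. 218. 216. 218. 211. 211. 215.
  214.  56.]
 [216. 217. 216. 217. 220. 245. 247. 248. 250. 249. 256. 220. 219. 217.
  216. 213.]
 [218. 218. 221. 214. 251. 250. 253. 247. 249. 251. 248. 248. 249. 224.
  219. 213.]
 [218. 216. 229. 250. 253. 253. 246. 249. 251. 248. 253. 249. 251. 214.
  219. 217.]
 [215. 218. 251. 250. 251. 250. 252. 252. 250. 252. 249. 254. 247. 247.
  218. 215.]
 [216. 229. 249. 249. 250. 250. 254. 262. 263. 258. 259. 247. 254. 249.
  219. 214.]
 [216. 238. 250. 256. 247. 250. 249. 263. 266. 262. 252. 245. 246. 248.
  248. 217.]
 [217. 242. 246. 251. 252. 254. 257. 264. 262. 263. 252. 246. 251. 250.
  252. 216.]
 [217. 236. 251. 249. 249. 252. 257. 246. 254. 251. 254. 250. 249. 250.
  249. 217.]
 [222. 229. 250. 249. 254. 251. 254. 251. 254. 251. 248. 250. 249. 250.
  217. 216.]
 [217. 217. 242. 251. 251. 252. 251. 247. 250. 252. 249. 250. 246. 247.
  218. 216.]
 [217. 218. 228. 245. 248. 250. 249. 249. 250. 251. 248. 255. 250. 215.
  218. 216.]
 [218. 215. 217. 221. 242. 249. 246. 256. 248. 252. 249. 217. 218. 221.
  215. 215.]
 [217. 219. 219. 216. 209. 227. 227. 242. 247. 223. 217. 220. 212. 214.
  220. 216.]
 [219. 217. 220. 216. 218. 220. 213. 218. 219. 219. 217. 212. 216. 214.
  219. 218.]]
```

View pics/scene5.png

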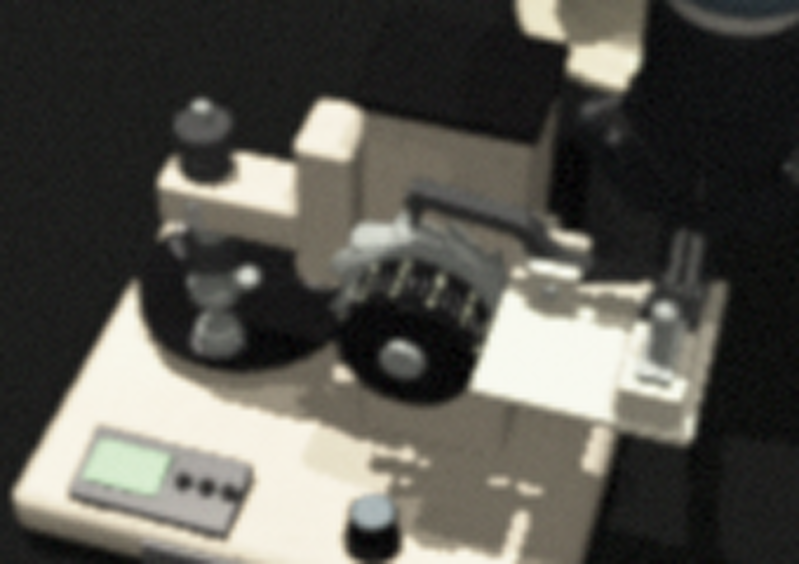

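```bash
cat > head2.py <<'E'
import sys
from h import *
r=None
def f(n):
    P=cloud(load("top"+n));o=[]
    for (x0,x1,y0,y1) in((.492,.52,-.105,-.085),(.492,.52,-.155,-.115),(.495,.52,-.187,-.170)):
        # use pixel regions that stay on the surface
        m=(P[...,0]>x0)&(P[...,0]<x1)&(P[...,1]>y0)&(P[...,1]<y1)&(P[...,2]>.15)
        z=P[...,2][m];z=z[z>np.nanmax(np.percentile(z,50))-.012];o.append((np.median(z)*1000,len(z)))
    return o
b=f("1")
for n in sys.argv[1:]:
    o=f(n);print(n,"drop",[(round(a[0]-c[0],2),c[1]) for a,c in zip(b,o)])
E
python3 head2.py 0 2 3 4 5
```

```text
0 drop [(np.float64(-0.16), 98), (np.float64(-0.15), 185), (np.float64(-0.22), 35)]
2 drop [(np.float64(0.8), 98), (np.float64(0.25), 186), (np.float64(1.03), 34)]
3 drop [(np.float64(2.18), 96), (np.float64(2.69), 185), (np.float64(1.58), 32)]
4 drop [(np.float64(6.25), 96), (np.float64(6.37), 185), (np.float64(5.89), 31)]
5 drop [(np.float64(11.9), 94), (np.float64(12.72), 182), (np.float64(13.28), 32)]
```

Call:
{"name": "apply_moves", "arguments": {
  "steps": [
    [[0,0,0],0],
    [[0,0,0],0],
    [[0,0,0],0],
    [[0,0,0],0],
    [[0,0,0],0],
    [[0,0,0],0],
    [[0,0,0],0],
    [[0,0,0],0],
    [[0,0,0],0],
    [[0,0,0],0],
    [[0,0,0],0],
    [[0,0,0],0],
    [[0,0,0],0],
    [[0,0,0],0],
    [[0,0,0],0],
    [[0,0,0],0],
    [[0,0,0],0],
    [[0,0,0],0],
    [[0,0,0],0],
    [[0,0,0],0]
  ]
}}

```text
clock: 11.6
eef_pos: [0.5407, 0.1075, 0.2527]
tool_rot: [-0.001, 0.713, -0.701, 0.001]
force: [-2.0, 1.2, 8.6]
width: -0.0001
```

```bash
python3 snap.py 6 top; python3 head2.py 5 6
```

```text
11.65 [0.5407 0.1075 0.2528] [-1.45  0.11  7.82]
5 drop [(np.float64(11.9), 94), (np.float64(12.72), 182), (np.float64(13.28), 32)]
6 drop [(np.float64(19.01), 90), (np.float64(18.35), 187), (np.float64(16.63), 32)]
```

Call:
{"name": "apply_moves", "arguments": {
  "steps": [
    [[0,0,0],0],
    [[0,0,0],0],
    [[0,0,0],0],
    [[0,0,0],0],
    [[0,0,0],0],
    [[0,0,0],0],
    [[0,0,0],0],
    [[0,0,0],0],
    [[0,0,0],0],
    [[0,0,0],0],
    [[0,0,0],0],
    [[0,0,0],0],
    [[0,0,0],0],
    [[0,0,0],0],
    [[0,0,0],0],
    [[0,0,0],0],
    [[0,0,0],0],
    [[0,0,0],0],
    [[0,0,0],0],
    [[0,0,0],0]
  ]
}}

```text
clock: 13.32
eef_pos: [0.5407, 0.1075, 0.2527]
tool_rot: [-0.001, 0.713, -0.701, 0.001]
force: [-1.5, 0.8, 6.9]
width: 0.0002
```

```bash
python3 snap.py 7 top scene; python3 head2.py 6 7; python3 head.py 1 5 7
```

```text
13.42 [0.5407 0.1075 0.2527] [-0.91  1.62  7.61]
6 drop [(np.float64(19.01), 90), (np.float64(18.35), 187), (np.float64(16.63), 32)]
7 drop [(np.float64(24.19), 87), (np.float64(24.04), 184), (np.float64(24.21), 33)]
1 top (np.float64(261.13125526152504), np.int64(53)) scene (np.float64(229.12558481167022), np.float64(178.336232281021))
5 top (np.float64(248.28163235638578), np.int64(56)) scene (np.float64(219.65590133517344), np.float64(169.94091205538342))
7 top (np.float64(236.2749287513758), np.int64(52)) scene (np.float64(218.4248914489924), np.float64(183.64051384002678))
```

View pics/scene7.png

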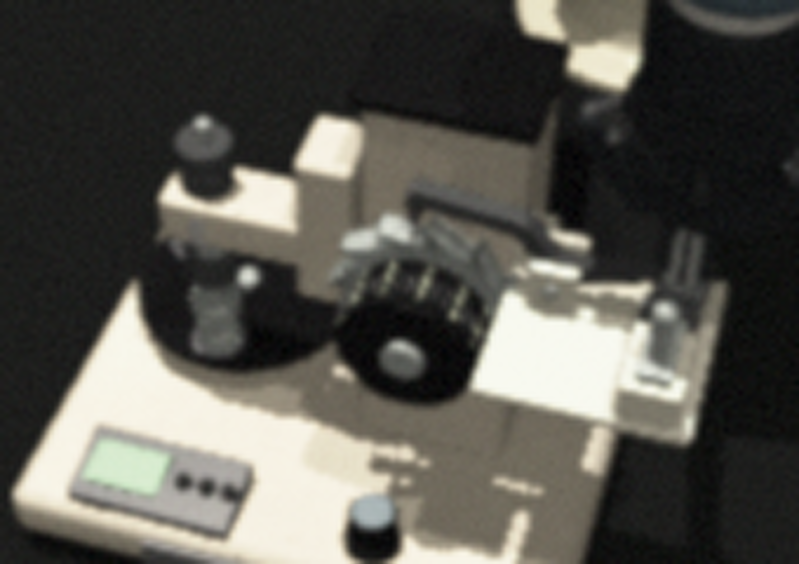

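Call:
{"name": "apply_moves", "arguments": {
  "steps": [
    [[0,0,0],0],
    [[0,0,0],0],
    [[0,0,0],0],
    [[0,0,0],0],
    [[0,0,0],0],
    [[0,0,0],0],
    [[0,0,0],0],
    [[0,0,0],0],
    [[0,0,0],0],
    [[0,0,0],0],
    [[0,0,0],0],
    [[0,0,0],0],
    [[0,0,0],0],
    [[0,0,0],0],
    [[0,0,0],0],
    [[0,0,0],0],
    [[0,0,0],0],
    [[0,0,0],0]
  ]
}}

```text
clock: 14.92
eef_pos: [0.5407, 0.1075, 0.2527]
tool_rot: [-0.001, 0.713, -0.701, 0.001]
force: [-1.4, 0.8, 7.9]
width: 0.0
```

```bash
python3 snap.py 8 top scene; python3 head2.py 7 8
python3 - <<'E'
from h import *
w=np.hstack([load("scene"+n)["pixels"][160:240,228:308,::-1] for n in "18"]);cv2.imwrite("pics/w18.png",cv2.resize(w,None,fx=5,fy=5,interpolation=cv2.INTER_CUBIC))
E
```

```text
15.02 [0.5407 0.1075 0.2527] [-2.23  1.15  8.05]
7 drop [(np.float64(24.19), 87), (np.float64(24.04), 184), (np.float64(24.21), 33)]
8 drop [(np.float64(29.84), 87), (np.float64(29.86), 185), (np.float64(29.7), 32)]
```

View pics/w18.png

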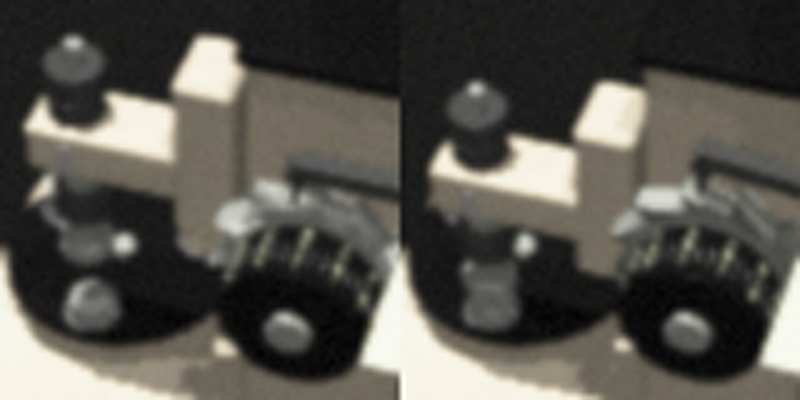

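The drop is 30.2 mm, past notch 3 (27) and well short of notch 4 (36). Releasing now.

Call:
{"name": "apply_moves", "arguments": {
  "steps": [
    [[0,0,-0.15],0],
    [[0,0,-0.25],0],
    [[0,0,-0.3],0],
    [[0,0,-0.4],0],
    [[0,0,-0.4],0],
    [[0,0,0],0]
  ]
}}

```text
clock: 15.52
eef_pos: [0.5411, 0.1073, 0.299]
tool_rot: [-0.002, 0.713, -0.701, 0.001]
force: [0.7, 0.7, 0.3]
width: -0.0001
```

```bash
python3 snap.py 9 top; python3 head2.py 9
```

```text
15.57 [0.541  0.1073 0.2975] [-0.33 -0.02 -0.05]
9 drop [(np.float64(31.63), 88), (np.float64(31.86), 183), (np.float64(29.9), 31)]
```

Call:
{"name": "apply_moves", "arguments": {
  "steps": [
    [[0,0,-0.6],0],
    [[0,-0.4,0],0],
    [[0.06,-0.7,0],0],
    [[0.06,-0.8,0],0],
    [[0,-0.8,0],0],
    [[0,-0.4,0],0],
    [[0,0,0],0],
    [[0,0,0],0]
  ]
}}

```text
clock: 16.23
eef_pos: [0.6336, 0.1051, 0.3119]
tool_rot: [0.001, 0.713, -0.701, -0.001]
force: [-0.5, -0.0, 0.1]
width: 0.0001
```

Call:
{"name": "apply_moves", "arguments": {
  "steps": [
    [[0,0,0],0],
    [[0,0,0],0],
    [[0,0,0],0],
    [[0,0,0],0],
    [[0,0,0],0],
    [[0,0,0],0]
  ]
}}

```text
clock: 16.73
eef_pos: [0.6333, 0.1052, 0.3142]
tool_rot: [-0.0, 0.713, -0.701, 0.0]
force: [-1.0, 0.2, -0.7]
width: 0.0001
```

```bash
python3 snap.py 10 top scene; python3 head2.py 9 10
python3 - <<'E'
from h import *
Q=cloud(load("scene10"));b2=np.zeros((420,560),bool);b2[200:212,338:352]=1
q=Q[b2&(Q[...,2]>.25)&(Q[...,2]<.266)];print("pad scene",np.median(q,0),len(q))
E
```

```text
16.83 [0.6334 0.1052 0.3139] [-0.18  0.16  0.11]
9 drop [(np.float64(31.63), 88), (np.float64(31.86), 183), (np.float64(29.9), 31)]
10 drop [(np.float64(36.17), 88), (np.float64(35.71), 185), (np.float64(34.88), 30)]
pad scene [0.54811203 0.11608345 0.25915813] 13
```

View pics/scene10.png

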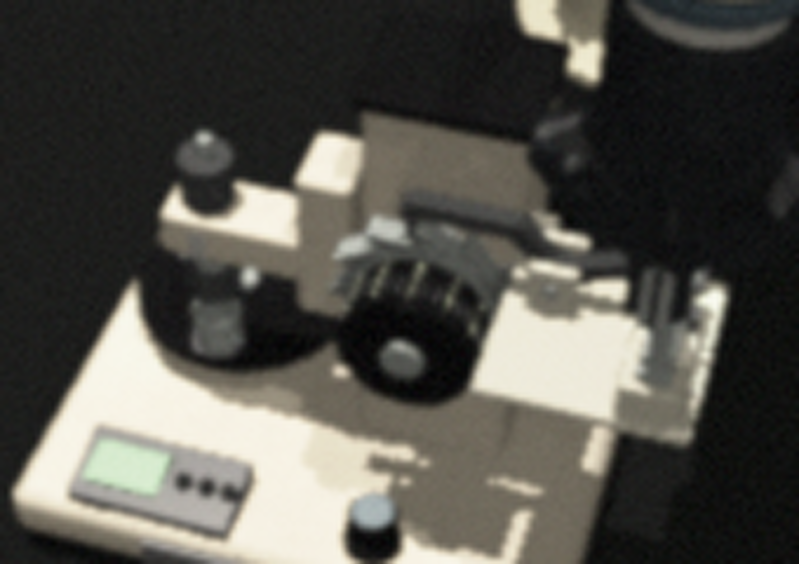

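View pics/top10.png

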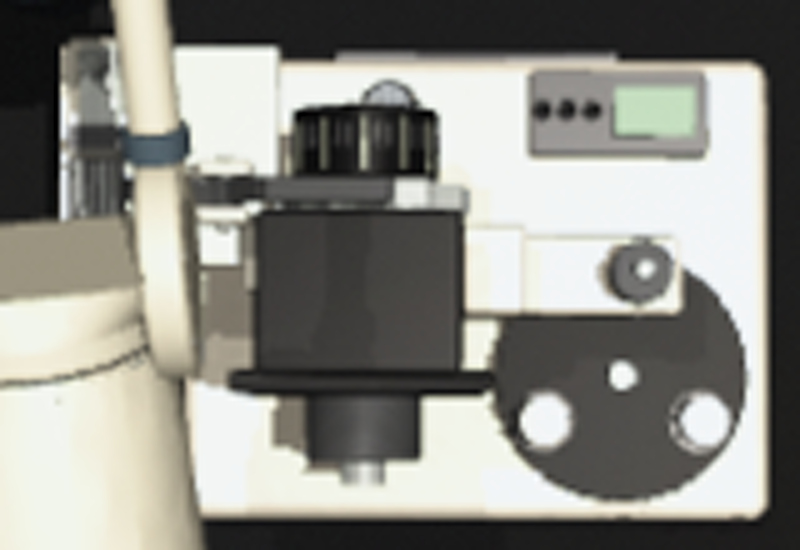

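The drop is 36 mm (notch 4), and the pawl is down. Lowering beside the pin.

Call:
{"name": "apply_moves", "arguments": {
  "steps": [
    [[0,0,0.3],0],
    [[0,0,0.4],0],
    [[0,0,0.4],0],
    [[0,0,0.4],0],
    [[0,0,0.15],0],
    [[0,0,0],0],
    [[0,0,0],0]
  ]
}}

```text
clock: 17.42
eef_pos: [0.6334, 0.1052, 0.2641]
tool_rot: [0.0, 0.713, -0.701, -0.0]
force: [-0.7, 0.7, 0.9]
width: 0.0001
```

```bash
python3 snap.py 11 top scene; python3 head2.py 10 11
```

```text
17.52 [0.6338 0.1052 0.2653] [-0.21  0.61  0.08]
10 drop [(np.float64(36.17), 88), (np.float64(35.71), 185), (np.float64(34.88), 30)]
11 drop [(np.float64(35.88), 88), (np.float64(35.87), 186), (np.float64(36.57), 29)]
```

The head has settled at 36 mm. Pushing the bolt.

Call:
{"name": "apply_moves", "arguments": {
  "steps": [
    [[0,0.2,0],0],
    [[0,0.2,0],0],
    [[0,0.07,0],0],
    [[0,0.04,0],0],
    [[0,0.04,0],0],
    [[0,0,0],0]
  ]
}}

```text
clock: 18.02
eef_pos: [0.6169, 0.1049, 0.2645]
tool_rot: [-0.0, 0.713, -0.701, 0.0]
force: [-0.1, -0.3, -0.5]
width: 0.0001
```

Call:
{"name": "apply_moves", "arguments": {
  "steps": [
    [[0,0.06,0],0],
    [[0,0.06,0],0],
    [[0,0.06,0],0],
    [[0,0,0],0]
  ]
}}

```text
clock: 18.35
eef_pos: [0.6116, 0.1048, 0.2644]
tool_rot: [-0.0, 0.713, -0.701, 0.0]
force: [2.3, -0.2, 0.0]
width: 0.0001
```

Contact at 2.3 N, so the bolt is sliding.

Call:
{"name": "apply_moves", "arguments": {
  "steps": [
    [[0,0.06,0],0],
    [[0,0.06,0],0],
    [[0,0.06,0],0],
    [[0,0.06,0],0],
    [[0,0.06,0],0],
    [[0,0,0],0]
  ]
}}

```text
clock: 18.85
eef_pos: [0.6023, 0.1046, 0.2644]
tool_rot: [0.0, 0.713, -0.701, -0.0]
force: [1.3, 0.1, -0.3]
width: 0.0
```

Call:
{"name": "apply_moves", "arguments": {
  "steps": [
    [[0,0.04,0],0],
    [[0,0.04,0],0],
    [[0,0,0],0]
  ]
}}

```text
clock: 19.1
eef_pos: [0.6001, 0.1046, 0.2643]
tool_rot: [0.0, 0.713, -0.701, -0.0]
force: [1.3, 0.2, 0.9]
width: 0.0
```

Call:
{"name": "apply_moves", "arguments": {
  "steps": [
    [[0,0.03,0],0],
    [[0,0,0],0]
  ]
}}

```text
clock: 19.27
eef_pos: [0.5993, 0.1046, 0.2643]
tool_rot: [0.0, 0.713, -0.701, 0.0]
force: [1.0, -0.3, 0.4]
width: 0.0001
```

Call:
{"name": "apply_moves", "arguments": {
  "steps": [
    [[0,0.03,0],0],
    [[0,0,0],0]
  ]
}}

```text
clock: 19.43
eef_pos: [0.5984, 0.1046, 0.2643]
tool_rot: [-0.0, 0.713, -0.701, 0.0]
force: [1.6, 0.5, 1.7]
width: 0.0
```

Call:
{"name": "apply_moves", "arguments": {
  "steps": [
    [[0,0.03,0],0],
    [[0,0,0],0]
  ]
}}

```text
clock: 19.6
eef_pos: [0.5976, 0.1046, 0.2644]
tool_rot: [-0.0, 0.713, -0.701, 0.0]
force: [2.8, -0.8, 0.8]
width: -0.0003
```

Call:
{"name": "apply_moves", "arguments": {
  "steps": [
    [[0,0.02,0],0],
    [[0,0,0],0]
  ]
}}

```text
clock: 19.77
eef_pos: [0.5974, 0.1046, 0.2644]
tool_rot: [-0.001, 0.713, -0.701, 0.0]
force: [4.2, -0.4, 1.0]
width: 0.0001
```

Call:
{"name": "apply_moves", "arguments": {
  "steps": [
    [[0,0.02,0],0],
    [[0,0,0],0]
  ]
}}

```text
clock: 19.93
eef_pos: [0.5973, 0.1045, 0.2644]
tool_rot: [-0.001, 0.713, -0.701, 0.001]
force: [6.3, -0.3, 1.6]
width: -0.0001
```

Call:
{"name": "apply_moves", "arguments": {
  "steps": [
    [[0,0.02,0],0],
    [[0,0,0],0]
  ]
}}

```text
clock: 20.1
eef_pos: [0.5971, 0.1045, 0.2645]
tool_rot: [-0.001, 0.713, -0.701, 0.001]
force: [9.9, 0.2, 0.7]
width: -0.0001
```

It's on the hard stop at about 10 N. Backing off along +x and rising clear.

Call:
{"name": "apply_moves", "arguments": {
  "steps": [
    [[0,-0.2,0],0],
    [[0,-0.4,0],0],
    [[0,-0.4,0],0],
    [[0,0,-0.5],0],
    [[0,0,-1],0],
    [[0,0,-1],0],
    [[0,0,-1],0],
    [[-1,0,-0.5],0],
    [[-1,0,0],0],
    [[-1,0,0],0],
    [[-1,0,0],0],
    [[-1,0,0],0],
    [[-1,0,0],0],
    [[0,0,0],0],
    [[0,0,0],0]
  ]
}}

```text
clock: 21.35
eef_pos: [0.6221, 0.2869, 0.3825]
tool_rot: [0.002, 0.714, -0.7, -0.001]
force: [1.0, 0.1, -0.2]
width: -0.0002
```

```bash
python3 snap.py 12 top scene; python3 head2.py 11 12
python3 - <<'E'
from h import *
Q=cloud(load("scene12"));b2=np.zeros((420,560),bool);b2[200:214,338:352]=1
for n in("scene0","scene12"):
    Q=cloud(load(n));q=Q[b2&(Q[...,2]>.25)&(Q[...,2]<.266)];print("pad scene",np.median(q,0),len(q))
    m=(Q[...,2]>.272)&(np.abs(Q[...,0]-.59)<.05)&(np.abs(Q[...,1]-.105)<.03)&(Q[...,2]<.295);print(n,"ball",np.median(Q[m],0),m.sum())
    P=cloud(load(n.replace("scene","top")));m=(P[...,2]>.272)&(np.abs(P[...,0]-.59)<.05)&(np.abs(P[...,1]-.105)<.03)&(P[...,2]<.295);print("ball top",np.median(P[m],0),m.sum())
E
```

```text
21.45 [0.6226 0.2846 0.3838] [ 0.36 -1.1   0.04]
11 drop [(np.float64(35.88), 88), (np.float64(35.87), 186), (np.float64(36.57), 29)]
12 drop [(np.float64(35.98), 88), (np.float64(35.76), 185), (np.float64(35.47), 29)]
pad scene [0.54338324 0.10426969 0.25906783] 133
scene0 ball [0.60307393 0.10717464 0.28558009] 36
ball top [0.59972673 0.10737176 0.28872508] 23
pad scene [0.54100214 0.10515647 0.25915269] 112
scene12 ball [0.58414756 0.1063786  0.28453151] 39
ball top [0.58039576 0.10731554 0.28804479] 23
```

View pics/scene12.png

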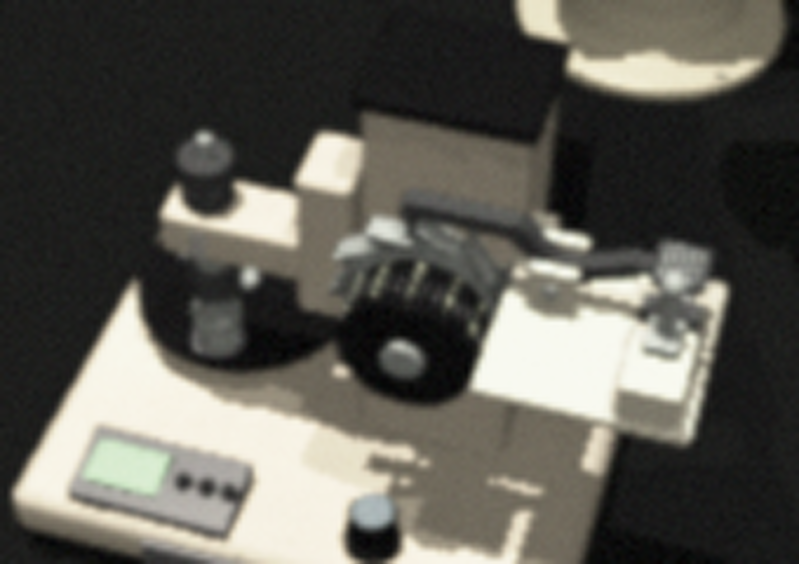

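View pics/top12.png

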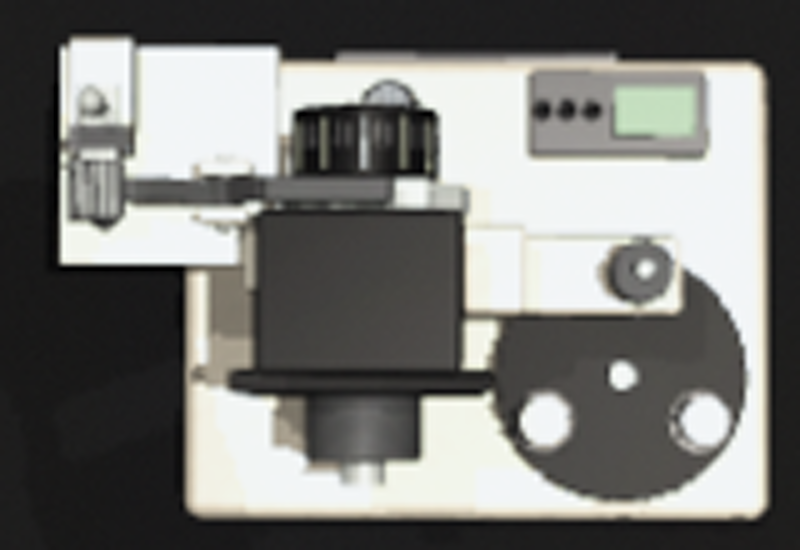

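The bolt moved 19 mm and its pin is 39–40 mm from the pad (40 expected when fully in). The pad is back at 0.259, its home height, and the drop has held at 36 mm. I'll settle the arm and hand in.

Call:
{"name": "apply_moves", "arguments": {
  "steps": [
    [[0,0,0],0],
    [[0,0,0],0],
    [[0,0,0],0],
    [[0,0,0],0]
  ]
}}

```text
clock: 21.78
eef_pos: [0.6228, 0.2842, 0.3847]
tool_rot: [-0.0, 0.713, -0.701, 0.0]
force: [0.8, 0.2, 0.7]
width: -0.0002
```

```bash
python3 -c "
from cell import robot
s=robot.read_state();print(s['clock'],s['force'].round(2),abs(s['joint_velocities']).max())
print(robot.job_done())"
```

```text
21.7833 [0.84 0.21 0.72] 0.003533521128848224
the job is handed in; nothing more can be done
None
```

The head now hangs four notches lower and the keeper bolt is fully in under the pawl's tail. I handed the job in at 21.8 s; no verdict was reported.

- **Sample and target notch:** the low sample (12 mm) stands under the platen. That left 40 mm of room, so the lowest safe notch was the fourth, a 36 mm drop.
- **Lowering:** I pressed the pawl pad until the nose came clear, which peaked at about 9 N straight down (about 10 N in all). I let go at about 30 mm of drop, and the pawl caught at the fourth notch. The head's drop then read 36 mm (single surfaces 34.9–36.6) in three looks over about 4.5 s. That leaves about 4 mm above the sample by calculation; I couldn't see that gap directly in the images.
- **Pawl home:** after release the pad was back at 0.259 m, the same height as at the start.
- **Bolt:** it slid 19 mm at about 1–3 N and met the hard stop, where I stopped at about 10 N. The pin now stands 39–40 mm from the pad's middle, against 40 mm expected when fully in.
- **Everything else:** the arm was clear of the stand and still at hand-in, and the two outer samples looked unmoved. I did not check the bystanders on the bench separately; the arm's path stayed well above them.

No check failed. While pressing the pad I felt up to about 4.6 N sideways and eased it off by shifting 1–2 mm.

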